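# Clamp a sole mould in the forming bed with a click wrench

### The job

Load the charcoal-black sole mould into the forming bed: press the blue spring-loaded carriage back with the mould's heel, lay the mould flat on the green mat with its toe behind the low fixed stop, and let go so that the carriage clamps it squarely. Then push the click wrench, which is already on the lock bolt, clockwise as seen from above until it breaks over with a click, and stop at once without over-tightening the bolt. Finally take your hand off the wrench, so that its handle springs straight again, and leave the yellow blank, the jar and the brush where they are.

Things in the scene. Friction and masses are not known exactly. Their poses are not given: they have to be found in the camera images.
- mould: Charcoal-black rigid sole mould, 150 long, 0.35 kg. Origin: centre of its underside; own x along its length, toe at +x, heel at -x. Rounded heel 46 wide, 46 high (x -75 to -30), ending in a flat 30 wide; straight waist 42 wide, 42 high (x -30 to +20); rounded forefoot 58 wide, 36 high (x +20 to +75), ending in a flat 34 wide. Best gripped across the waist.
- mould_toe (a point): Middle of the mould's flat toe end, 18 above its underside; axes as the mould's.
- bed: Fixed forming bed with a green mat: steel plate 135 (own x) by 325 (own y, -205 to +120). Place and yaw vary. Origin on the table under the middle of the mould's place; own y points to the fixed toe stop (and so does the loaded mould's own x). Toe stop: aluminium block 64 wide, inner face at y = +75, top 14 above the mat. No side walls.
- bed_seat (a point): Point on the green mat, 20 above the table, straight over the bed's origin; axes as the bed's. The loaded mould's origin belongs here (its heel then lies at bed y = -75 and its toe at +75).
- carriage_face (a point): Middle of the flat front face of the blue sprung carriage; it faces the toe stop, 62 wide, from 1 to 44 above the mat. Behind it the carriage is 40 long. At rest the face is at bed y = -48: the gap to the stop is 123, 27 too short for the mould. It slides to bed -y by up to 42 against a spring: 4.5 N at first, 8.6 N at 27, 10.8 N at 42. Axes as the bed's.
- lockring (a joint): Yellow ring under the wrench head (54 across, 8 thick), drawn down as the lock bolt turns clockwise: metres of travel downward, 0 = slack, 0.007 = flat on the rail block (bolt turned 0.7 rad). Starts between 0 and 0.002. Once it is fully down the bolt stops dead and the wrench can click.
- bolt_axis (a point): Point on the vertical axis of the lock bolt, 70 above the table (height of the wrench handle's axis), at bed x = 0, y = -165. Axes as the bed's. The bolt turns easily for 0.5 to 0.7 rad clockwise from above, then stops dead; the angle at which it does so differs from run to run. Pushing anticlockwise undoes it.
- wrench_grip (a point): Place to push sideways: on the axis of the level black wrench grip, 150 from the bolt axis, 70 above the table; own x points outward along the handle. The grip is a round bar 26 thick, 103 to 198 from the bolt axis; nearer in, a steel bar 18 thick and a head 42 wide. Outside the bed the room below the grip is free. The wrench stays on the bolt.
- wrench (a joint): Break-over of the click wrench: rad, handle against head, about a pivot 38 from the bolt axis. 0 = straight; beyond 0.05 it has clicked; 0.11 = end stop; springs back when let go. Push at the grip: 1 to 2.5 N while the bolt runs, rising to 9 to 10 N when it is tight, then it gives way: 7 N at 0.05, 1.5 N at 0.11, then the end stop; 18 N over-tightens the bolt.
- overturn (a joint): Over-tightening of the lock bolt in rad, 0 at the start; it does not recover. Above 0.04 the bolt is spoilt.
- blank: Bystander: yellow rectangular blank 100 by 75 by 30, lying loose. Origin under its centre.
- jar: Bystander: white jar with blue cap, 64 in diameter, 85 high, standing. Origin under its centre.
- brush: Bystander: brush 160 long lying on the table on the far side of the bed. Origin under its middle.
Not all that is in view belongs to the job. What is meant by the mould is not white, and is the smaller of those in its own colour.

How it is judged:
On the way, in this order (a step that is already met when the one before it is completed fails the run):
1. the mould lies flat and square on the mat between the carriage and the toe stop, let go (x of mould in the frame of bed_seat between -0.01 and 0.01 m and y of mould in the frame of bed_seat between -0.006 and 0.006 m and z of mould in the frame of bed_seat between -0.005 and 0.005 m and angle between the x axis of mould and the y axis of bed_seat, either way round below 0.08 rad and angle between mould's own z axis and vertical below 0.08 rad and y of mould_toe in the frame of bed_seat above 0.06 m and contact force between the fingers and mould below 0.1 N), for 0.3 s.
2. the wrench has clicked with the lock ring down (value of joint wrench above 0.05 rad and value of joint lockring above 0.006 m).
At the end, for the whole second after the job is handed in: Mould at rest, let go, toe to the toe stop, within 5 mm in height, 6 along, 10 across and 0.08 rad of its place on the mat; lock ring at least 6 of 7 mm down; wrench clicked, then back straight (under 0.02 rad); bolt over-tightened by less than 0.04 rad (x of mould in the frame of bed_seat between -0.01 and 0.01 m and y of mould in the frame of bed_seat between -0.006 and 0.006 m and z of mould in the frame of bed_seat between -0.005 and 0.005 m and angle between the x axis of mould and the y axis of bed_seat, either way round below 0.08 rad and angle between mould's own z axis and vertical below 0.08 rad and y of mould_toe in the frame of bed_seat above 0.06 m and value of joint lockring above 0.006 m and value of joint wrench below 0.02 rad and value of joint overturn below 0.04 rad and linear speed of mould below 0.02 m/s); the robot touches nothing.
It fails at once if the bolt is over-tightened by more than 0.04 rad (value of joint overturn above 0.04 rad).
It fails at once if the lock ring is screwed down (over 6 mm) while the mould is not in its place (value of joint lockring above 0.006 m and not (x of mould in the frame of bed_seat between -0.01 and 0.01 m and y of mould in the frame of bed_seat between -0.006 and 0.006 m and z of mould in the frame of bed_seat between -0.005 and 0.005 m and angle between the x axis of mould and the y axis of bed_seat, either way round below 0.08 rad and angle between mould's own z axis and vertical below 0.08 rad and y of mould_toe in the frame of bed_seat above 0.06 m)).
It fails at once if the blank, the jar or the brush is moved by more than 30 mm, or the jar tipped (distance of any of blank, jar, brush from where it was at the start of the episode above 0.03 m or angle between jar's own z axis and vertical above 0.5 rad).
It also fails if it takes over 72 s, if anything falls off the work surface, if the arm or the gripper's body presses on something with over 40 N, if the wrist force passes 120 N, or if a joint passes its speed limit or range.

### The arm

A 7-joint arm with a two-finger parallel gripper is mounted at the origin on the work surface. World frame = base frame: x ahead of the robot, y to its left, z up, the work surface at z = 0. Lengths are in m, angles in rad, forces in N, time in s.
With the tool pointing down it reaches from about 0.425 to 1.025 m from the base axis. Payload 3.6 kg.
Tool frame: the origin (TCP) lies on the mounting face of the last link; the fingertips stand arm.finger_overhang ahead of it and the grasp point (between the pads) lies 155 mm ahead of it (arm.finger_overhang is the distance from the TCP to the fingertips, in m); y points along the fingers, x is the direction in which the jaws open and shut, and the axes are right-handed (so a half turn about y gives the same grasp; the last joint's range is limited). The gripper opens to 85 mm and grips with 20 to 120 N. Pads are 22 mm wide; open, the fingers measure 114 mm over their backs; the gripper's body (76 mm by 85 mm) begins 54 mm behind the grasp point. The pads swing forward as they close: fully open they stand 13 mm farther back than shut.
Start: joints at [-1.276, 0.591, 0.048, 1.609, -0.033, 0.943, -0.034], TCP at [0.275, 0.671, 0.405] pointing down, gripper open.
Joint ranges: [-2.69, 2.69], [-0.47, 2.24], [-1.27, 1.36], [0.19, 2.51], [-1.53, 4.68], [0.08, 2.07], [-3.09, 3.09]. Speed limits (rad/s): [2.57, 2.57, 3.14, 3.14, 3.14, 3.14, 3.14].

### API

Orientations are given as a unit quaternion [x, y, z, w].
In Python, from workcell import arm gives the robot as it stands.
- The arm moves only by the tool apply_moves, never from a script. Its argument "increments" is one flat list of numbers, 7 for each row, row after row: the finger opening in mm, from 0 to 85.4, then the shift along the world's x, y, z in mm, then the turn, a rotation vector about the world's x, y, z in rad. A call has 1 to 20 rows; each row shifts and turns the commanded pose from where the row before left it; what a row does not reach is not made up. A row lasts 1/8 s, in which the tool goes at most 62.5 mm and 10.7 degrees, less where a joint would pass 70% of its speed; a pose out of reach is approached as far as the arm can. A call with a gripper value outside its range is refused whole. The fingers move at their own pace and stop on an object; "squeeze" is the grip in N (left out, the last holds). Time passes only in rows, so rows that do not move let the fingers close. It gives the time, the measured TCP pose, the force and the opening at its end, in the units of the state.
- arm.get_state(): the state, without advancing time (a new reading comes with each control period).
- arm.camera(name): name is "scene" or "top" or "wrist"; returns (picture, depth): 480x640x3 uint8, blue, green, red; 480x640 float32, m along the optical axis (not along the pixel's ray), 0 where there is no reading.
- arm.calibration(name): a dict with "K" (3x3 intrinsics, pixels), "k1" (the pictures are not rectified: a ray, as slopes to the right and down, at radius r is drawn at 1 + k1 r^2 times it, then the intrinsics apply), "world_from_camera" (4x4, takes a point from camera to world coordinates). Camera axes: x right, y down, z forward; pixel columns grow to the right and rows downward; lengths in m; the calibration is good to about 2 mm. A picture is of the moment at which its call begins: read the wrist's pose just before it. calibration takes no time and is no camera call; for the wrist camera it gives the pose at the moment of the call.
- arm.close_job(): hands the job in, once; it reports no verdict.
The state is a dict: "t": time; "qpos": joint angles; "dq": joint speeds; "effort": joint torques, N m; "ee_pos": TCP position; "orientation": TCP orientation; "ft_force": force on the tool from outside, world axes, zero at the start; "ft_torque": the same for the moment, N m; "grip_width": finger opening in m.
Only numpy, scipy, OpenCV 4.12 (cv2) and the standard library are available. Lean on these libraries where they do the work, as an engineer would, in place of code of your own. Each camera call takes 0.05 s, during which the arm holds its last target.

## Working session

There is one attempt and no reset: what is moved stays moved. The work goes in short steps, Python scripts to look and compute and a tool call to move; the robot and the scene stay as the last step left them, time stands still between calls to the robot, and variables do not carry over. Pictures are saved under pics/ and viewed, and the job is handed in when it is done.

Besides the shell and the picture viewer there is one more tool, called after "Request:" as a command line: name --argument value ..., lists and objects as JSON in quotes. apply_moves: Moves the arm, as the interface text tells. Its arguments: {"type":"object","properties":{"increments":{"type":"array","items":{"type":"number"}},"squeeze":{"type":"number"}},"required":["increments"]}

```bash
mkdir -p pics; ls
cat > h.py <<'E'
import numpy as np, cv2
from workcell import arm
def snap(name,tag):
    cal=arm.calibration(name); im,d=arm.camera(name)
    cv2.imwrite(f'pics/{tag}.png',im); np.savez(f'pics/{tag}.npz',im=im,d=d,K=cal['K'],k1=cal['k1'],T=cal['world_from_camera'])
    return im,d
def load(tag):
    return np.load(f'pics/{tag}.npz')
def ray(z,u,v):
    K=z['K'];k1=float(z['k1'])
    p=np.array([(u-K[0,2])/K[0,0],(v-K[1,2])/K[1,1]]); s=p.copy()
    for _ in range(20): s=p/(1+k1*(s@s))
    return np.array([s[0],s[1],1.])
def onplane(z,u,v,h):
    r=z['T'][:3,:3]@ray(z,u,v); o=z['T'][:3,3]
    return o+r*(h-o[2])/r[2]
def bydepth(z,u,v):
    d=float(z['d'][int(round(v)),int(round(u))])
    return z['T'][:3,:3]@(ray(z,u,v)*d)+z['T'][:3,3]
def cloud(z):
    K=z['K'];k1=float(z['k1']);v,u=np.mgrid[:480,:640]
    p=np.stack([(u-K[0,2])/K[0,0],(v-K[1,2])/K[1,1]],-1);s=p.copy()
    for _ in range(20): s=p/(1+k1*(s**2).sum(-1,keepdims=True))
    c=np.concatenate([s,np.ones(s.shape[:2]+(1,))],-1)*z['d'][...,None]
    return c@z['T'][:3,:3].T+z['T'][:3,3]
E
python3 - <<'E'
from h import *
print(arm.get_state(), arm.finger_overhang)
for n in('top','scene'):
    snap(n,n+'0'); z=load(n+'0'); print(z['K'],z['k1'],z['T'])
E
```

```text
pics
{'t': 0.0, 'qpos': array([-1.27548991,  0.59212409,  0.04828711,  1.60984174, -0.03329763,
        0.94272071, -0.03372311]), 'dq': array([ 0.00058976,  0.00037269, -0.00178304, -0.00151699, -0.00060421,
       -0.002278  , -0.0014225 ]), 'effort': array([-5.37798842e-04, -5.48696744e+01,  1.54656988e+00, -1.98124552e+01,
        9.42170533e-03,  8.98836268e-03,  3.18890248e-08]), 'ee_pos': array([0.27463421, 0.67048692, 0.40352933]), 'orientation': array([ 0.58764479,  0.39336424, -0.3946578 , -0.58667145]), 'ft_force': array([ 0.01982079,  0.65266315, -0.19441848]), 'ft_torque': array([-0.0235717 , -0.01151206, -0.01210893]), 'grip_width': 0.08541028994244654} 0.1734
[[569.5399669    0.         317.70239748]
 [  0.         569.5399669  239.48880834]
 [  0.           0.           1.        ]] -0.06108673045398742 [[-0.01820607 -0.98419568  0.17614599  0.27616123]
 [-0.99965363  0.02126673  0.01550341  0.07987913]
 [-0.01900444 -0.17580273 -0.98424196  1.35218972]
 [ 0.          0.          0.          1.        ]]
[[452.03424127   0.         320.84934516]
 [  0.         452.03424127 240.30255702]
 [  0.           0.           1.        ]] 0.0005944409088452422 [[-0.25006322  0.59402777 -0.764591    1.15684179]
 [ 0.96820674  0.1479991  -0.20167295  0.26968445]
 [-0.00664056 -0.79071315 -0.61215082  0.61850244]
 [ 0.          0.          0.          1.        ]]
```

View pics/top0.png

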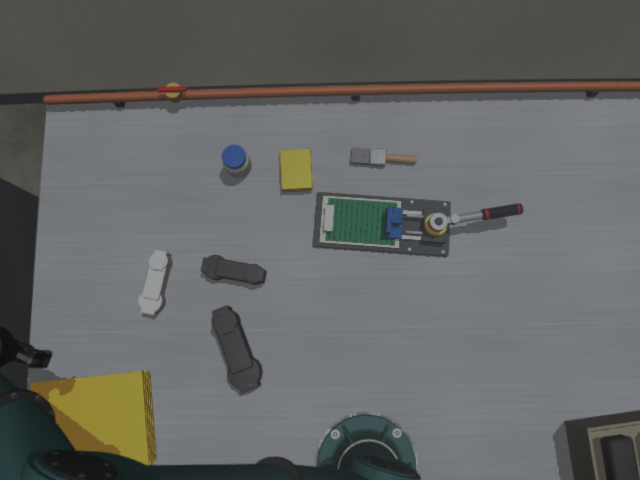

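View pics/scene0.png

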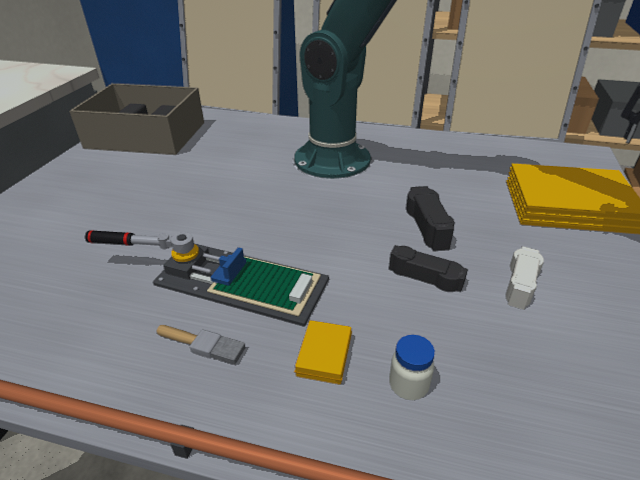

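Run:
```python
from h import *
z=load('top0');im=z['im']
a=cv2.resize(im[170:280,300:540],None,fx=3.3,fy=3.3,interpolation=cv2.INTER_CUBIC)
b=cv2.resize(im[235:305,180:290],None,fx=6,fy=6,interpolation=cv2.INTER_CUBIC)
cv2.imwrite('pics/c1.png',a);cv2.imwrite('pics/c2.png',cv2.convertScaleAbs(b,alpha=2))
# heights
P=cloud(z)
H=P[...,2]
hm=np.clip(H*255/0.1,0,255).astype(np.uint8)
cv2.imwrite('pics/c3.png',cv2.resize(cv2.applyColorMap(hm[230:310,180:300],cv2.COLORMAP_JET),None,fx=6,fy=6,interpolation=cv2.INTER_NEAREST))
m=(H>0.02)&(H<0.06)&(P[...,0]>0)
n,l,s,c=cv2.connectedComponentsWithStats((m).astype(np.uint8))
for i in range(1,n):
    if s[i,4]>100: print(s[i],c[i],np.median(H[l==i]), P[int(c[i][1]),int(c[i][0])])
lab=l[271,233]
pts=P[l==lab]; 
h,c0=pts[:,2],pts[:,:2]
mu=(c0.min(0)+c0.max(0))/2
w,V=np.linalg.eigh(np.cov(c0.T)); d=V[:,1]; print('dir',d)
t=(c0-c0.mean(0))@d; n2=np.array([-d[1],d[0]]); q=(c0-c0.mean(0))@n2
print(c0.mean(0),t.min(),t.max())
for k in np.arange(-.08,.08,.01):
    s_=(t>=k)&(t<k+.01)
    if s_.sum()>3: print(round(k,3),np.round([q[s_].min(),q[s_].max(),np.percentile(h[s_],80)],4))
```

```text
[  42   81  598   24 5883] [343.76355601  91.18833928] 0.038808493286769385 [0.88046574 0.031512   0.04174584]
[ 280  149   32   42 1243] [295.45132743 169.19629928] 0.029704130294224695 [0.68773293 0.15254575 0.02755675]
[368 148  23  16 116] [377.6637931  155.99137931] 0.021561259197635296 [ 0.71992545 -0.04741338  0.02302261]
[222 151  28  26 201] [239.33333333 168.70646766] 0.04921259105168496 [0.68304199 0.28335733 0.06147471]
[ 321  196  127   50 2580] [380.27945736 222.76976744] 0.027222334786469404 [ 0.55410365 -0.04873273  0.01832854]
[ 138  250   33   66 1330] [154.48421053 283.10300752] 0.04107030243990284 [0.41626901 0.48514605 0.03823946]
[ 201  255   65   29 1214] [231.96210873 269.85667216] 0.04144748197476966 [0.44482538 0.3028774  0.04546935]
[ 212  306   50   87 1898] [237.9288725 355.0658588] 0.05251218200591257 [0.24864057 0.2860297  0.05773973]
[  30  371  125   94 5577] [104.05504752 412.96862112] 0.057351735637586554 [0.12676414 0.58351294 0.0627165 ]
[567 411  73  52 521] [588.14971209 430.75047985] 0.040319439564367565 [ 0.07808254 -0.46127682  0.11833637]
[325 426  75  43 658] [361.46808511 443.06231003] 0.035445016568299015 [0.06162418 0.01610887 0.10094382]
[600 434  25  28 172] [606.43023256 444.45348837] 0.046924804827198185 [ 0.03786263 -0.52358219  0.06270467]
dir [0.20524319 0.978711  ]
[0.44338971 0.30155519] -0.07520676727064267 0.07451925382250589
-0.08 [-0.0153  0.0137  0.0479]
-0.07 [-0.0202  0.0179  0.048 ]
-0.06 [-0.0234  0.021   0.0488]
-0.05 [-0.0227  0.0212  0.0481]
-0.04 [-0.0209  0.02    0.0493]
-0.03 [-0.0218  0.0199  0.0453]
-0.02 [-0.0216  0.02    0.0437]
-0.01 [-0.022   0.0203  0.0447]
-0.0 [-0.0221  0.0201  0.0443]
0.01 [-0.0215  0.0201  0.0438]
0.02 [-0.0243  0.0229  0.0437]
0.03 [-0.0272  0.0272  0.0432]
0.04 [-0.029   0.0281  0.039 ]
0.05 [-0.0267  0.0261  0.0385]
0.06 [-0.0223  0.0205  0.0382]
0.07 [-0.0157  0.0155  0.0377]
```

View pics/c1.png

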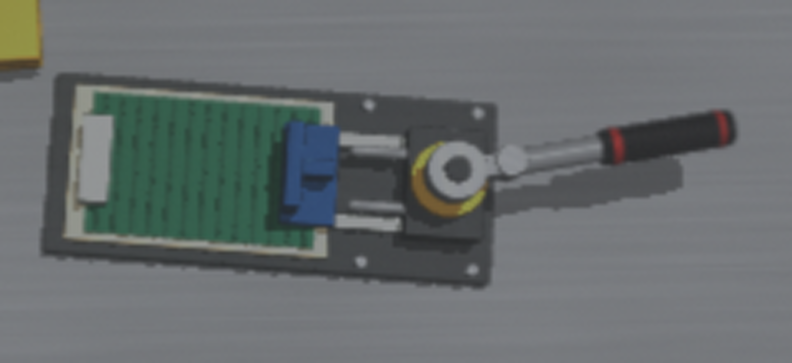

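View pics/c2.png

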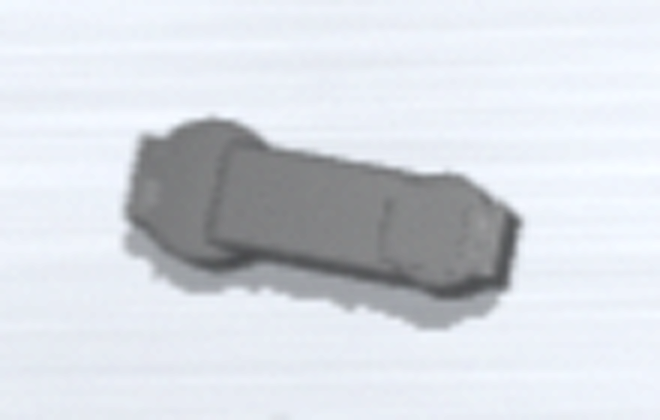

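Run:
```python
from h import *
z=load('top0')
P=cloud(z)
for nm,(c,r) in dict(mat=(200,170),mat2=(150,210),plate=(350,250),plate2=(440,265),stop=(95,160),car=(325,205),ring=(440,200),head=(460,170),grip=(670,137)).items():
    u,v=300+c/3.3,170+r/3.3; u,v=int(u),int(v)
    print(nm,np.median(P[v-1:v+2,u-1:u+2].reshape(-1,3),0))
for h in(.012,.016,.018):
    C=[onplane(z,300+c/3.3,170+r/3.3,h)[:2] for c,r in[(57,73),(497,104),(488,287),(42,254)]]
    C=np.array(C);print(h,C.round(4).tolist(),[np.linalg.norm(C[i]-C[(i+1)%4]).round(4) for i in range(4)])
    yd=(C[0]+C[3]-C[1]-C[2]);yd/=np.linalg.norm(yd);xd=np.array([yd[1],-yd[0]])
    o=C.mean(0)+yd*0.0425; print(o,yd,np.degrees(np.arctan2(yd[1],yd[0])), 'bolt',o-yd*.165)
for c,r,h in [(108,115,.034),(108,203,.034)]: print('stop inner',onplane(z,300+c/3.3,170+r/3.3,h))
for c,r,h in [(605,147,.07),(735,128,.07),(460,168,.1)]: print('grip',onplane(z,300+c/3.3,170+r/3.3,h))
```

```text
mat [ 0.55715904 -0.00075694  0.02165222]
mat2 [0.5288995  0.03561738 0.0197692 ]
plate [ 0.49810542 -0.10973293  0.01164707]
plate2 [ 0.48483444 -0.17309727  0.01080284]
stop [0.56329669 0.07533192 0.03277172]
car [ 0.52633051 -0.08877959  0.03305361]
ring [ 0.5240084  -0.16611142  0.06689822]
head [ 0.54039876 -0.17647616  0.08466749]
grip [ 0.56038955 -0.32552209  0.08231684]
0.012 [[0.6328, 0.0999], [0.6023, -0.222], [0.4672, -0.2074], [0.4981, 0.1132]] [np.float64(0.3233), np.float64(0.1359), np.float64(0.3221), np.float64(0.1354)]
[ 0.55416137 -0.01176622] [0.09530645 0.99544798] 84.53104212226098 bolt [ 0.5384358  -0.17601514]
0.016 [[0.6318, 0.0998], [0.6013, -0.2211], [0.4666, -0.2065], [0.4975, 0.1131]] [np.float64(0.3224), np.float64(0.1355), np.float64(0.3211), np.float64(0.1349)]
[ 0.55334372 -0.01136642] [0.09530645 0.99544798] 84.53104212226096 bolt [ 0.53761816 -0.17561534]
0.018 [[0.6312, 0.0998], [0.6008, -0.2206], [0.4663, -0.2061], [0.4971, 0.113]] [np.float64(0.3219), np.float64(0.1353), np.float64(0.3206), np.float64(0.1347)]
[ 0.5529349  -0.01116652] [0.09530645 0.99544798] 84.53104212226098 bolt [ 0.53720934 -0.17541544]
stop inner [0.59492278 0.06341058 0.034     ]
stop inner [0.53039058 0.0648929  0.034     ]
grip [ 0.55576903 -0.28270126  0.07      ]
grip [ 0.56749394 -0.37534282  0.07      ]
grip [ 0.53670706 -0.17423808  0.1       ]
```

```bash
cat >> h.py <<'E'
from scipy.spatial.transform import Rotation as R
def tool():
    s=arm.get_state(); M=R.from_quat(s['orientation']).as_matrix(); return s,M
def plan(p,ang):
    """print shift mm & rotvec to reach TCP position p with tool y down, tool x at yaw ang(deg), nearest half-turn"""
    s,M=tool(); a0=np.degrees(np.arctan2(M[1,0],M[0,0]))
    for k in (0,180):
        a=np.radians(ang+k); x=np.array([np.cos(a),np.sin(a),0]); y=np.array([0,0,-1.]); zz=np.cross(x,y)
        T=np.stack([x,y,zz],1); rv=R.from_matrix(T@M.T).as_rotvec()
        print('yaw now',a0.round(2),'->',ang+k,'shift',((np.array(p)-s['ee_pos'])*1000).round(1),'rv',rv.round(4),'q7',s['qpos'][6].round(2))
def st():
    s,M=tool(); print('t',s['t'],'p',s['ee_pos'].round(4),'x',M[:,0].round(3),'y',M[:,1].round(3),'F',s['ft_force'].round(2),'g',s['grip_width'],'q',s['qpos'].round(2))
E
python3 - <<'E'
from h import *
st()
plan([.4434,.3016,.022+.155+.1],-11.8)
snap('wrist','w0')
E
```

```text
t 0.1 p [0.2746 0.6705 0.4037] x [ 0.379  0.925 -0.002] y [-0.001 -0.002 -1.   ] F [-0.26 -0.08 -0.14] g 0.08550550884993356 q [-1.28  0.59  0.05  1.61 -0.03  0.94 -0.03]
yaw now 67.73 -> -11.8 shift [ 168.8 -368.9 -126.7] rv [ 1.100e-03 -1.900e-03 -1.388e+00] q7 -0.03
yaw now 67.73 -> 168.2 shift [ 168.8 -368.9 -126.7] rv [2.0000e-03 1.2000e-03 1.7536e+00] q7 -0.03
```

View pics/w0.png

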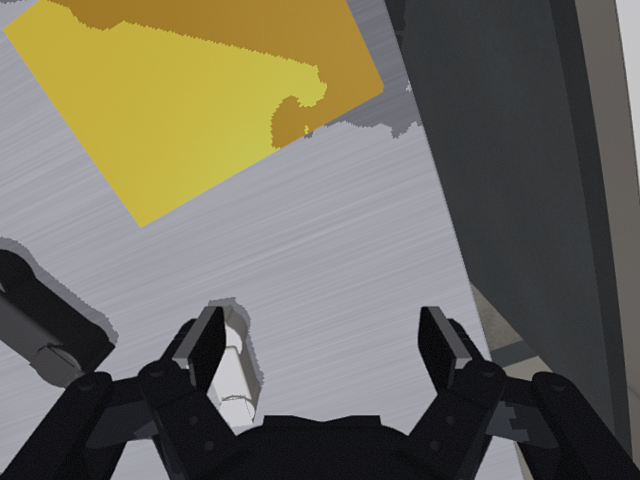

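Request:
apply_moves --increments '[85, 21, -46, -10, 0, 0, -0.1735, 85, 21, -46, -10, 0, 0, -0.1735, 85, 21, -46, -10, 0, 0, -0.1735, 85, 21, -46, -10, 0, 0, -0.1735, 85, 21, -46, -10, 0, 0, -0.1735, 85, 21, -46, -10, 0, 0, -0.1735, 85, 21, -46, -10, 0, 0, -0.1735, 85, 21, -46, -10, 0, 0, -0.1735, 85, 0, 0, 0, 0, 0, 0, 85, 0, 0, 0, 0, 0, 0]'

```text
t: 1.4
ee_pos: [0.4427, 0.3034, 0.3247]
orientation: [-0.703, 0.073, -0.072, 0.704]
ft_force: [-0.9, 0.6, 0.6]
grip_width: 0.085
```

Run:
```python
from h import *
st()
plan([.4434,.3016,.022+.155+.1],-11.8)
snap('wrist','w1'); st()
```

```text
t 1.4 p [0.4427 0.3034 0.3247] x [ 0.979 -0.204 -0.   ] y [-0.  0. -1.] F [-0.87  0.6   0.57] g 0.08496923139503278 q [-0.97  0.5   0.39  2.11 -0.33  0.59 -0.55]
yaw now -11.75 -> -11.8 shift [  0.7  -1.8 -47.7] rv [-0.0004 -0.0003 -0.0008] q7 -0.55
yaw now -11.75 -> 168.2 shift [  0.7  -1.8 -47.7] rv [ 5.0000e-04 -7.0000e-04  3.1407e+00] q7 -0.55
t 1.45 p [0.4425 0.3042 0.3247] x [ 0.979 -0.202 -0.   ] y [-0.     0.001 -1.   ] F [-0.5  -0.59  0.36] g 0.08476003964204731 q [-0.97  0.5   0.39  2.11 -0.33  0.59 -0.55]
```

View pics/w1.png

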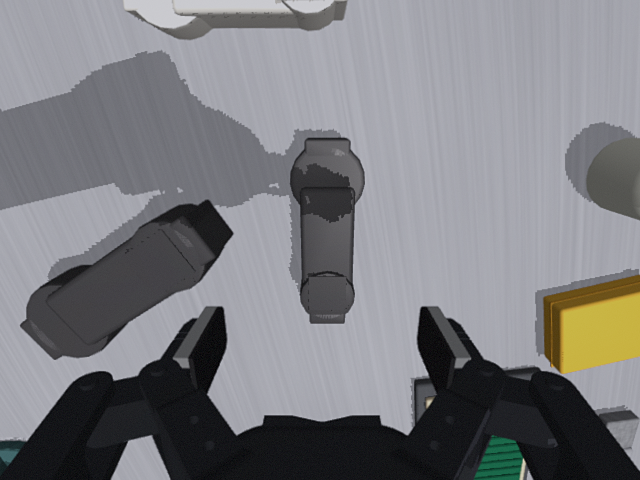

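Run:
```python
from h import *
z=load('w1')
a=onplane(z,327,139,.036); b=onplane(z,327,323,.0); b2=onplane(z,327,318,.046)
print(a,b,b2, (a+b)/2)
for (u,v,h) in[(302,215,.042),(353,215,.042),(303,265,.042),(352,265,.042)]: print(onplane(z,u,v,h))
P=cloud(z); pts=P[100:330,270:380].reshape(-1,3); m=(pts[:,2]>.03)&(pts[:,2]<.06)&(pts[:,1]<.5); q=pts[m]
r=cv2.minAreaRect((q[:,:2]*1000).astype(np.float32)); print(r)
print(np.percentile(q[:,2],[5,50,95]))
```

```text
[0.46146876 0.37393399 0.036     ] [0.42655051 0.19935029 0.        ] [0.43272939 0.23318328 0.046     ] [0.44400963 0.28664214 0.018     ]
[0.43158404 0.32325615 0.042     ]
[0.46973258 0.31531149 0.042     ]
[0.42315893 0.28268622 0.042     ]
[0.46170156 0.27465375 0.042     ]
((446.5389099121094, 301.049072265625), (150.12039184570312, 56.804325103759766), 78.33872985839844)
[0.035302   0.04195879 0.04737026]
```

Request:
apply_moves --increments '[85, 3, -2, -45, 0, 0, 0, 85, 0, 0, -45, 0, 0, 0, 85, 0, 0, -38, 0, 0, 0, 85, 0, 0, -20, 0, 0, 0, 85, 0, 0, 0, 0, 0, 0, 40, 0, 0, 0, 0, 0, 0, 30, 0, 0, 0, 0, 0, 0, 30, 0, 0, 0, 0, 0, 0, 30, 0, 0, 0, 0, 0, 0, 30, 0, 0, 0, 0, 0, 0]' --squeeze 80

```text
t: 2.7
ee_pos: [0.4463, 0.3014, 0.178]
orientation: [-0.703, 0.072, -0.073, 0.704]
ft_force: [-1.0, 0.3, 7.1]
grip_width: 0.041
```

Run:
```python
from h import *
st()
```

```text
t 2.7 p [0.4463 0.3014 0.178 ] x [ 0.979 -0.204  0.002] y [ 0.002  0.002 -1.   ] F [-1.02  0.28  7.12] g 0.040952103815998044 q [-0.82  0.74  0.19  2.16 -0.47  0.28 -0.42]
```

Request:
apply_moves --increments '[30, 0, 0, 10, 0, 0, 0, 30, 0, 0, 40, 0, 0, 0, 30, 0, 0, 50, 0, 0, 0, 30, 0, 0, 0, 0, 0, 0, 30, 0, 0, 0, 0, 0, 0]' --squeeze 100

```text
t: 3.32
ee_pos: [0.4449, 0.3007, 0.2764]
orientation: [0.704, -0.073, 0.072, -0.703]
ft_force: [0.1, -0.5, -4.2]
grip_width: 0.0406
```

Run:
```python
from h import *
st()
snap('wrist','w2'); snap('top','top2')
z=load('w2');P=cloud(z)
```

```text
t 3.325 p [0.4449 0.3007 0.2764] x [ 0.979 -0.204 -0.001] y [-0.001 -0.001 -1.   ] F [ 0.14 -0.49 -4.21] g 0.04061524237736492 q [-0.93  0.58  0.34  2.13 -0.4   0.49 -0.49]
```

View pics/w2.png

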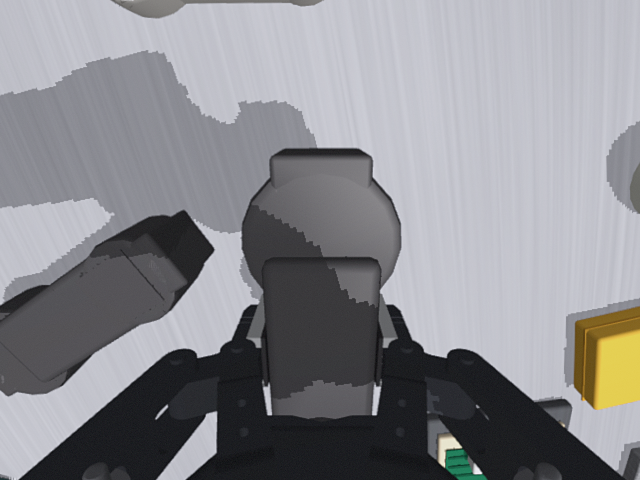

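Run:
```python
from h import *
z=load('w2');P=cloud(z);s,M=tool();tcp=s['ee_pos']
def fit(u0,u1,v0,v1):
    q=(P[v0:v1,u0:u1].reshape(-1,3)-tcp)@M ; 
    A=np.c_[q[:,0],q[:,2],np.ones(len(q))]; c=np.linalg.lstsq(A,q[:,1],rcond=None)[0]
    print('tool-frame plane y=%.4f x + %.4f z + %.4f'%tuple(c),'mean',q.mean(0).round(4),'std',(A@c-q[:,1]).std().round(4))
fit(265,375,200,250); fit(275,370,270,380)
for u in (274,322,370):
    q=(bydepth(z,u,160)-tcp)@M; print(q.round(4))
h=tcp[2]-.178+.036
for u in (274,322,370):
    print(((onplane(z,u,150,h)-tcp)@M).round(4))
print(M[:,2])
z=load('top2');P=cloud(z);H=P[...,2]
q=P[(H>.115)&(H<.16)&(np.hypot(P[...,0]-.445,P[...,1]-.30)<.1)]
print(len(q));
```

```text
tool-frame plane y=-0.0016 x + -0.5343 z + 0.1678 mean [-0.0004  0.1403  0.0514] std 0.0069
tool-frame plane y=0.0015 x + -0.1459 z + 0.1366 mean [0.0005 0.1344 0.0156] std 0.0063
[-0.0148  0.1397  0.073 ]
[0.0005 0.1406 0.0729]
[0.0159 0.141  0.0729]
[-0.015   0.1419  0.076 ]
[0.0005 0.1418 0.076 ]
[0.0159 0.1418 0.076 ]
[ 0.20422635  0.97892057 -0.002474  ]
633
```

Request:
apply_moves --increments '[30, 10, -25, 0, 0, 0, 0.018, 30, 20, -50, 0, 0, 0, 0.018, 30, 20, -50, 0, 0, 0, 0.018, 30, 20, -50, 0, 0, 0, 0.018, 30, 20, -50, 0, 0, 0, 0.018, 30, 15, -35, 0, 0, 0, 0.019, 30, 7, -15, 0, 0, 0, 0, 30, 0, 0, 0, 0, 0, 0, 30, 0, 0, 0, 0, 0, 0]'

```text
t: 4.55
ee_pos: [0.557, 0.028, 0.2759]
orientation: [-0.706, 0.034, -0.032, 0.707]
ft_force: [-0.1, -0.4, -3.4]
grip_width: 0.0413
```

Run:
```python
from h import *
st()
plan([.5575,.0253,.220],-5.5)
snap('scene','s3'); snap('wrist','w3');snap('top','top3')
z=load('scene0')
im=cv2.resize(z['im'][220:330,145:345],None,fx=4,fy=4,interpolation=cv2.INTER_CUBIC); cv2.imwrite('pics/c4.png',im)
```

```text
t 4.55 p [0.557  0.028  0.2759] x [ 0.996 -0.094 -0.003] y [-0.003  0.001 -1.   ] F [-0.08 -0.37 -3.44] g 0.04133451364978298 q [-0.32  0.58  0.25  2.09 -0.29  0.51  0.06]
yaw now -5.41 -> -5.5 shift [  0.5  -2.7 -55.9] rv [-0.0013 -0.0027 -0.0016] q7 0.06
yaw now -5.41 -> 174.5 shift [  0.5  -2.7 -55.9] rv [ 4.20e-03 -2.10e-03  3.14e+00] q7 0.06
```

View pics/s3.png

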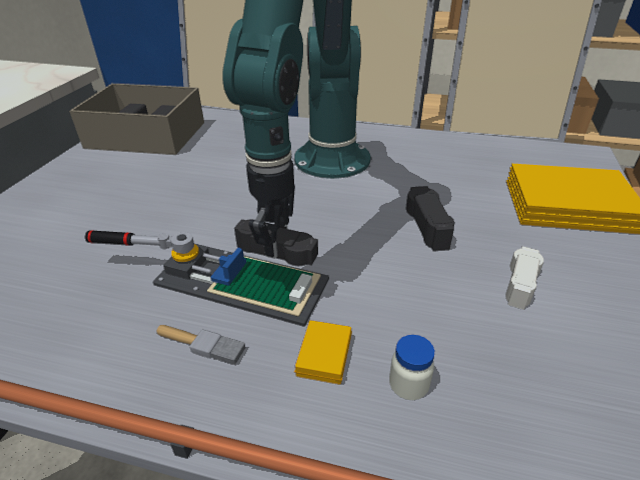

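View pics/w3.png

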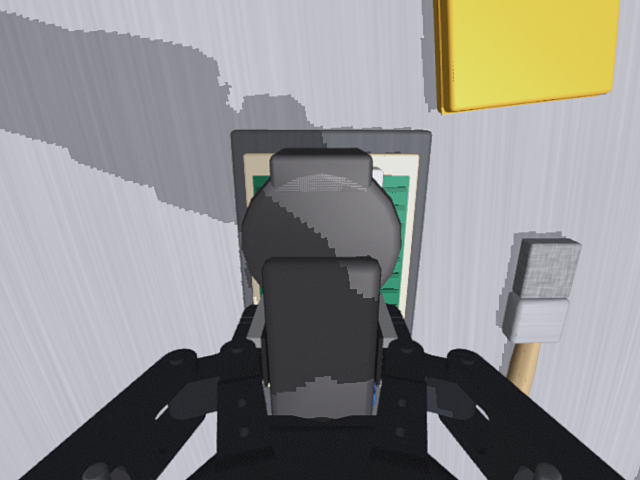

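View pics/c4.png

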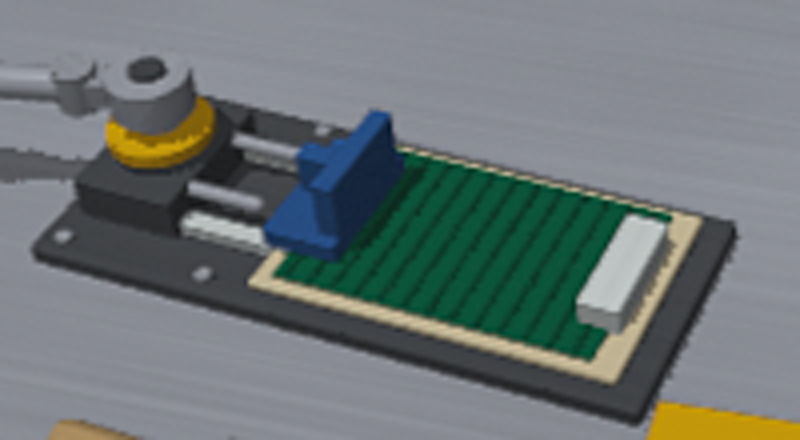

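Run:
```python
from h import *
z=load('w3')
a=onplane(z,231.5,131,.012);b=onplane(z,432,130.5,.012)
print(a,b,np.linalg.norm(a-b)); 
x=(b-a)/np.linalg.norm(b-a); yd=np.array([-x[1],x[0],0]); print('yaw',np.degrees(np.arctan2(yd[1],yd[0])),'origin',(a+b)/2-.12*yd)
s,M=tool(); print(M[:,2])
t=onplane(z,321.5,150,.098+.036-.0);print('toe',t,'origin',t-.075*M[:,2])
```

```text
[0.50494691 0.11284371 0.012     ] [0.63640728 0.10085577 0.012     ] 0.13200582779218203
yaw 84.78957664401189 origin [ 0.55977945 -0.01265441  0.012     ]
[9.36841382e-02 9.95601659e-01 7.86308518e-04]
toe [0.5639107  0.10359694 0.134     ] origin [0.55688439 0.02892681 0.13394103]
```

Run:
```python
from h import *
z=load('top3')
x0,x1,y0,y1=300,400,180,270
im=cv2.resize(cv2.convertScaleAbs(z['im'][170:270,290:430],alpha=1.8),None,fx=5.5,fy=5.5,interpolation=cv2.INTER_CUBIC); cv2.imwrite('pics/c5.png',im)
z=load('scene0')
pix=dict(fl=(735,222),fr=(632,418),nr=(35,248))
for k,(c,r) in pix.items(): print(k,onplane(z,145+c/4,220+r/4,.012))
```

```text
fl [0.50635008 0.11376722 0.012     ]
fr [0.6422875  0.10004702 0.012     ]
nr [ 0.60832064 -0.2153367   0.012     ]
```

View pics/c5.png

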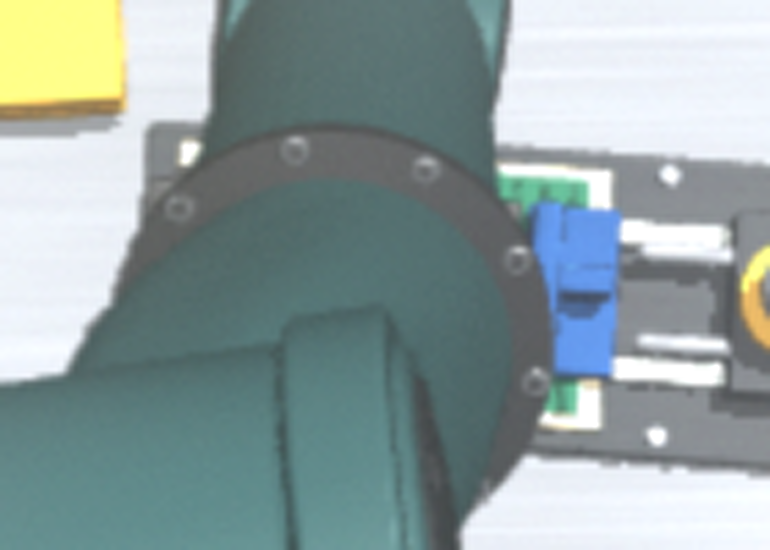

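Request:
apply_moves --increments '[30, 4, -2, -20, 0, 0, 0, 30, 0, 0, -24, 0, 0, 0, 30, 0, 0, -10, 0, 0, 0, 30, 0, 0, 0, 0, 0, 0, 30, 0, 0, 0, 0, 0, 0]'

```text
t: 5.32
ee_pos: [0.5622, 0.0238, 0.223]
orientation: [0.706, -0.034, 0.035, -0.706]
ft_force: [0.5, -0.0, -3.2]
grip_width: 0.0409
```

Run:
```python
from h import *
st()
plan([.562,.0248,.220],-5.5)
snap('scene','s4'); snap('wrist','w4')
z=load('s4')
im=cv2.resize(z['im'][200:330,145:345],None,fx=4,fy=4,interpolation=cv2.INTER_CUBIC); cv2.imwrite('pics/c6.png',cv2.convertScaleAbs(im,alpha=1.7))
```

```text
t 5.325 p [0.5622 0.0238 0.223 ] x [ 0.995 -0.097  0.001] y [ 0.001 -0.    -1.   ] F [ 0.52 -0.03 -3.16] g 0.04086361165751614 q [-0.27  0.67  0.21  2.09 -0.33  0.4   0.1 ]
yaw now -5.56 -> -5.5 shift [-0.2  1.  -3. ] rv [0.0001 0.0009 0.001 ] q7 0.1
yaw now -5.56 -> 174.5 shift [-0.2  1.  -3. ] rv [ 1.3000e-03 -1.0000e-04 -3.1406e+00] q7 0.1
```

View pics/c6.png

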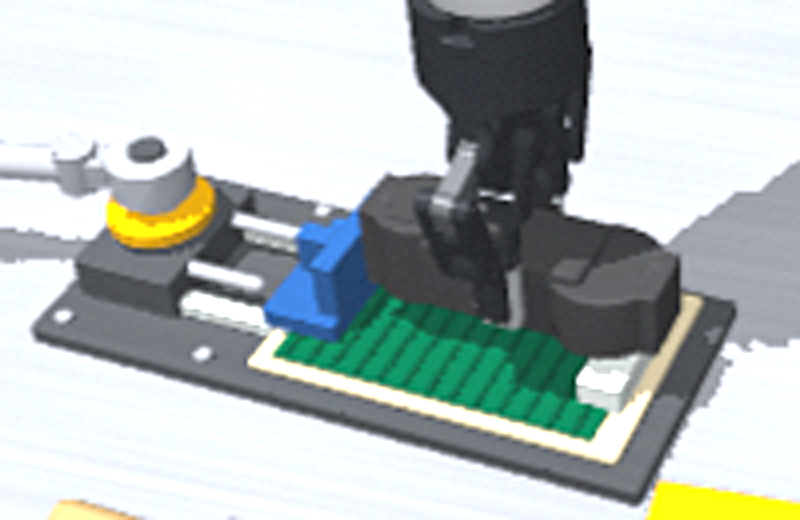

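View pics/w4.png

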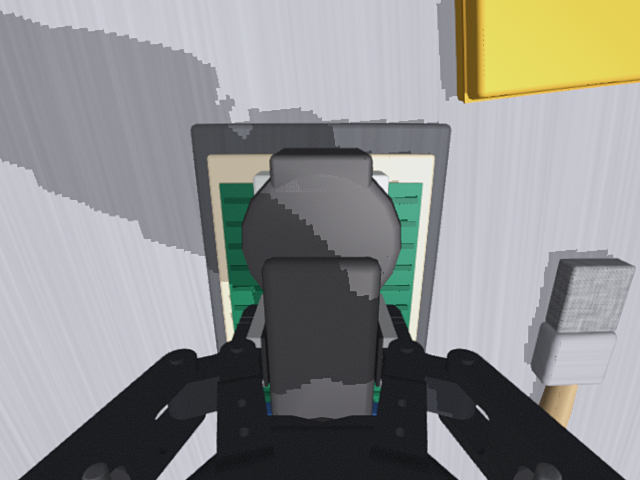

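Request:
apply_moves --increments '[30, 0, 0, -4, 0, 0, 0, 30, -0.6, -6, 0, 0, 0, 0, 30, -0.6, -6, 0, 0, 0, 0, 30, -0.6, -6, 0, 0, 0, 0, 30, -0.6, -6, 0, 0, 0, 0, 30, -0.6, -6, 0, 0, 0, 0, 30, -0.6, -6, 0, 0, 0, 0, 30, -0.4, -4, 0, 0, 0, 0, 30, 0, 0, 0, 0, 0, 0, 30, 0, 0, 0, 0, 0, 0]' --squeeze 120

```text
t: 6.68
ee_pos: [0.5582, -0.013, 0.219]
orientation: [-0.705, 0.034, -0.033, 0.708]
ft_force: [0.2, 9.0, -1.6]
grip_width: 0.0411
```

Run:
```python
from h import *
st()
snap('scene','s5'); snap('wrist','w5')
z=load('s5')
im=cv2.resize(z['im'][200:330,145:345],None,fx=4,fy=4,interpolation=cv2.INTER_CUBIC); cv2.imwrite('pics/c7.png',cv2.convertScaleAbs(im,alpha=1.7))
```

```text
t 6.675 p [ 0.5582 -0.013   0.219 ] x [ 0.996 -0.095 -0.001] y [-0.     0.005 -1.   ] F [ 0.22  8.97 -1.65] g 0.04114075050764245 q [-0.19  0.67  0.18  2.1  -0.32  0.39  0.16]
```

View pics/c7.png

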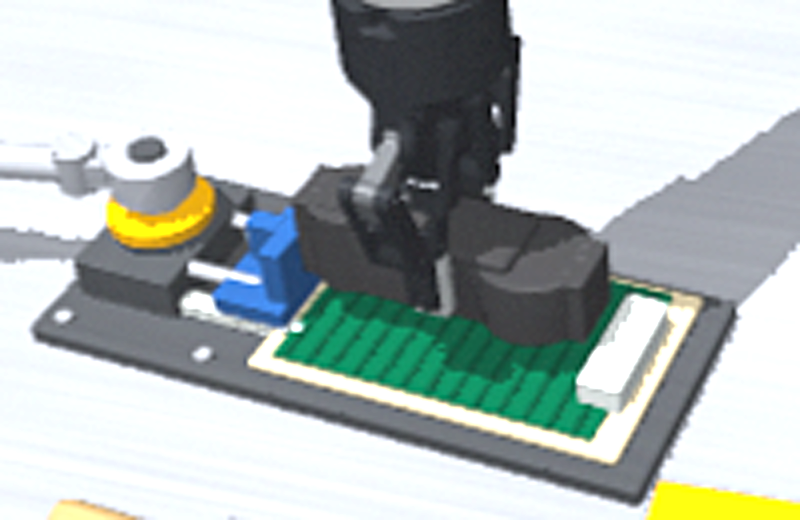

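View pics/w5.png

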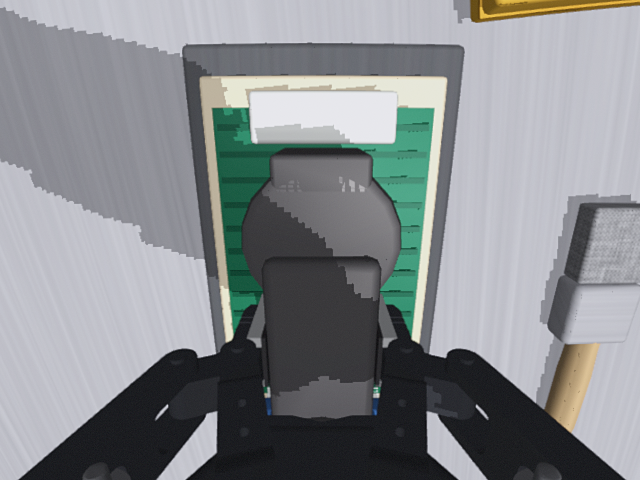

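Run:
```python
from h import *
z=load('w5')
im=cv2.resize(z['im'][70:220,220:430],None,fx=3.8,fy=3.8,interpolation=cv2.INTER_CUBIC); cv2.imwrite('pics/c8.png',cv2.convertScaleAbs(im,alpha=1.3))
yd=np.array([.0954,.9954,0])
for v,h in((143,.034),(143,.02),(150,.041+.036),(92,.034)): print(v,h,onplane(z,322,v,h)@yd)
```

```text
143 0.034 0.11671325814308246
143 0.02 0.11603725646645052
150 0.077 0.11662303718087516
92 0.034 0.13759876215478867
```

View pics/c8.png

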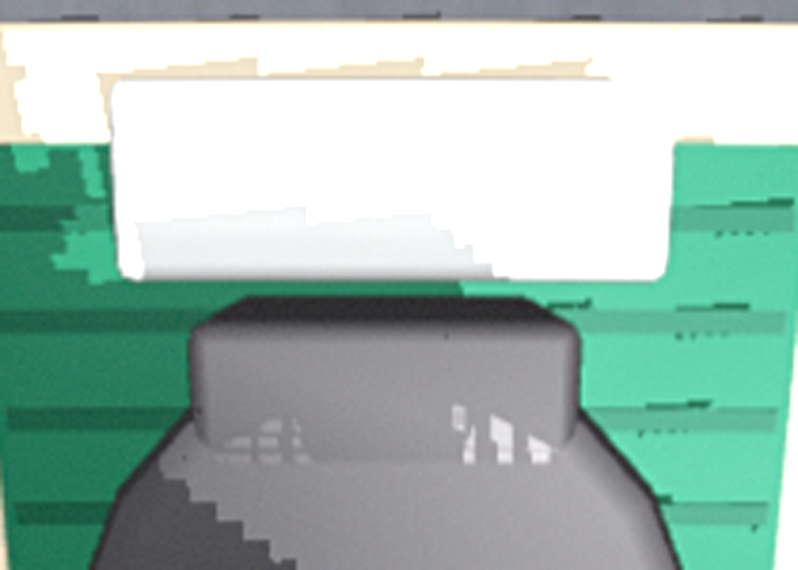

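Run:
```python
from h import *
z=load('w5')
yd=np.array([.0954,.9954,0])
print('cam',z['T'][:3,3],z['T'][:3,3]@yd)
for v,h in((143,.034),(143,.02),(148,.041),(155.5,.077),(90.5,.034)): print(v,h,onplane(z,322,v,h)@yd)
```

```text
cam [0.56623639 0.07049927 0.18892465] 0.12419392413931127
143 0.034 0.11671325814308246
143 0.02 0.11603725646645052
148 0.041 0.11500933785654993
155.5 0.077 0.11490325908101737
90.5 0.034 0.13818927418631372
```

Request:
apply_moves --increments '[30, -0.3, -3, 0, 0, 0, 0, 30, 0, 0, 0, 0, 0, 0, 30, 0, 0, -7, 0, 0, 0, 30, 0, 0, -7, 0, 0, 0, 30, 0, 0, -4, 0, 0, 0, 30, 0, 0, 0, 0, 0, 0]'

```text
t: 7.52
ee_pos: [0.5585, -0.0157, 0.2009]
orientation: [-0.705, 0.033, -0.033, 0.708]
ft_force: [1.0, 9.4, -4.4]
grip_width: 0.041
```

Run:
```python
from h import *
st()
```

```text
t 7.525 p [ 0.5585 -0.0157  0.2009] x [ 0.996 -0.094  0.001] y [ 0.001  0.005 -1.   ] F [ 0.95  9.4  -4.38] g 0.041032673664978335 q [-0.17  0.7   0.17  2.11 -0.33  0.35  0.17]
```

Request:
apply_moves --increments '[30, 0, 0, -1.5, 0, 0, 0, 30, 0, 0, -1, 0, 0, 0, 30, 0, 0, 0, 0, 0, 0]'

```text
t: 7.9
ee_pos: [0.5585, -0.0158, 0.1988]
orientation: [-0.705, 0.033, -0.034, 0.708]
ft_force: [1.0, 9.2, -0.0]
grip_width: 0.0405
```

Run:
```python
from h import *
st()
snap('wrist','w6')
z=load('w6')
im=cv2.resize(z['im'][70:220,220:430],None,fx=3.8,fy=3.8,interpolation=cv2.INTER_CUBIC); cv2.imwrite('pics/c9.png',im)
snap('scene','s6');z=load('s6')
im=cv2.resize(z['im'][200:330,145:345],None,fx=4,fy=4,interpolation=cv2.INTER_CUBIC); cv2.imwrite('pics/c10.png',cv2.convertScaleAbs(im,alpha=1.7))
```

```text
t 7.9 p [ 0.5585 -0.0158  0.1988] x [ 0.996 -0.094  0.001] y [ 0.001  0.005 -1.   ] F [ 1.03  9.18 -0.05] g 0.040531879870446125 q [-0.17  0.71  0.16  2.11 -0.33  0.35  0.17]
```

View pics/c9.png

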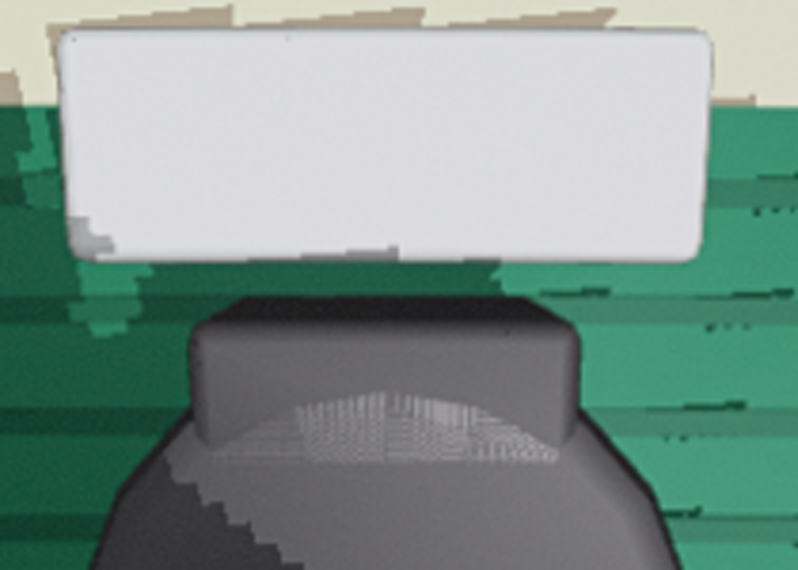

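View pics/c10.png

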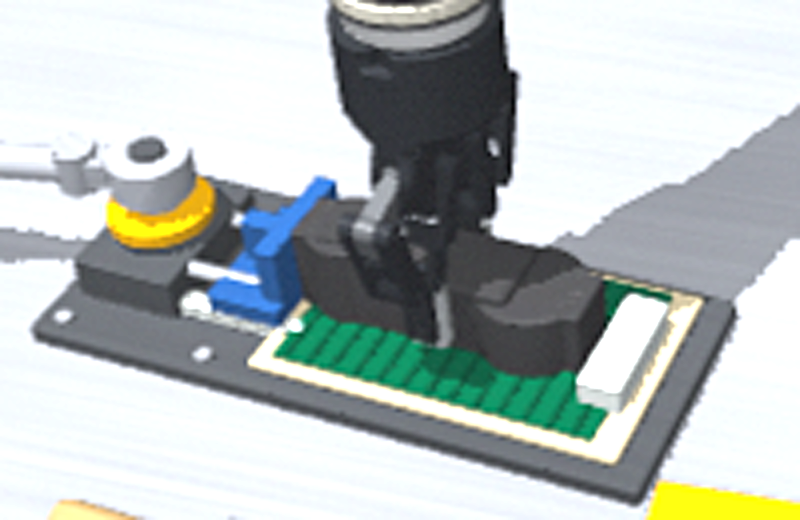

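Request:
apply_moves --increments '[30, 0.2, 2, 0, 0, 0, 0, 30, 0.1, 1, 0, 0, 0, 0, 30, 0, 0, 0, 0, 0, 0]'

```text
t: 8.38
ee_pos: [0.5588, -0.0128, 0.1988]
orientation: [-0.705, 0.033, -0.034, 0.708]
ft_force: [-0.2, 8.9, -0.2]
grip_width: 0.0409
```

Request:
apply_moves --increments '[30, 0.1, 1.2, 0, 0, 0, 0, 30, 0, 0, 0, 0, 0, 0, 48, 0, 0, 0, 0, 0, 0, 60, 0, 0, 0, 0, 0, 0, 85, 0, 0, 0, 0, 0, 0, 85, 0, 0, 0, 0, 0, 0, 85, 0, 0, 0, 0, 0, 0, 85, 0, 0, 0, 0, 0, 0]' --squeeze 40

```text
t: 9.38
ee_pos: [0.5579, -0.0149, 0.1982]
orientation: [0.706, -0.034, 0.034, -0.706]
ft_force: [0.8, 0.2, 0.5]
grip_width: 0.0849
```

Run:
```python
from h import *
st()
snap('wrist','w7')
```

```text
t 9.375 p [ 0.5579 -0.0149  0.1982] x [ 0.995 -0.097 -0.   ] y [-0. -0. -1.] F [0.83 0.24 0.46] g 0.08489412611736505 q [-0.18  0.71  0.17  2.11 -0.33  0.35  0.17]
```

View pics/w7.png

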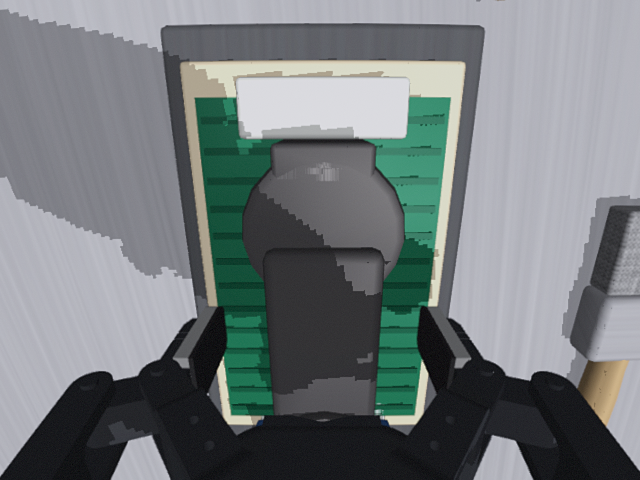

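Request:
apply_moves --increments '[85, 0, 0, 20, 0, 0, 0, 85, 0, 0, 50, 0, 0, 0, 85, 0, 0, 60, 0, 0, 0, 85, 0, 0, 20, 0, 0, 0, 85, 0, 0, 0, 0, 0, 0]'

```text
t: 10.05
ee_pos: [0.5584, -0.0149, 0.3499]
orientation: [-0.706, 0.033, -0.036, 0.706]
ft_force: [-0.2, 0.7, -1.3]
grip_width: 0.085
```

Run:
```python
from h import *
st()
snap('wrist','w8')
snap('scene','s8');z=load('s8')
im=cv2.resize(z['im'][200:330,70:330],None,fx=3,fy=3,interpolation=cv2.INTER_CUBIC); cv2.imwrite('pics/c11.png',cv2.convertScaleAbs(im,alpha=1.7))
```

```text
t 10.05 p [ 0.5584 -0.0149  0.3499] x [ 0.995 -0.097  0.004] y [ 0.004  0.    -1.   ] F [-0.19  0.73 -1.3 ] g 0.08500198554917712 q [-0.29  0.47  0.31  2.04 -0.23  0.65  0.09]
```

View pics/c11.png

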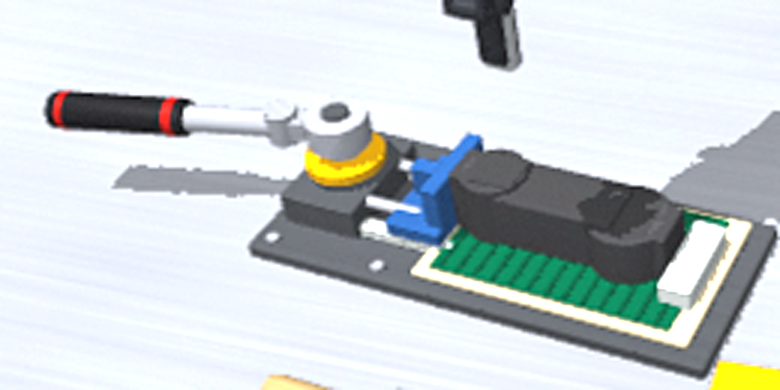

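View pics/w8.png

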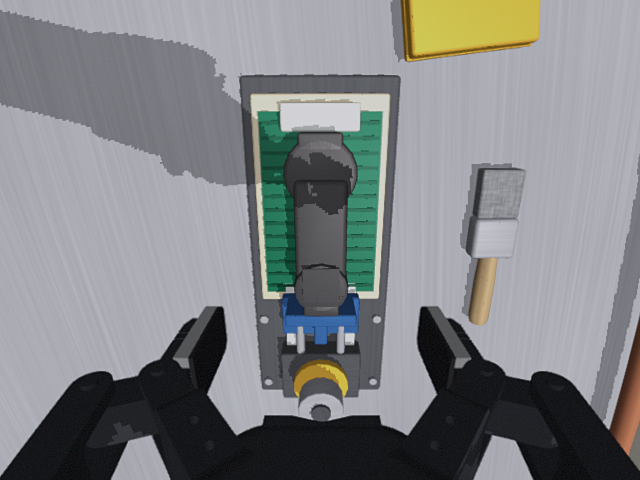

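Run:
```python
from h import *
z=load('s8'); snap('top','top8')
for c,r in[(47,109),(185,117),(270,122)]: print(onplane(z,70+c/3,200+r/3,.07))
print('bolt head', onplane(z,70+336/3,200+112/3,.095))
z=load('top8')
im=cv2.resize(z['im'][190:250,410:530],None,fx=6.5,fy=6.5,interpolation=cv2.INTER_CUBIC); cv2.imwrite('pics/c12.png',cv2.convertScaleAbs(im,alpha=1.5))
plan([.58,-.32,.28],-82)
```

```text
[ 0.57372885 -0.37440916  0.07      ]
[ 0.5590407  -0.27897304  0.07      ]
[ 0.55019075 -0.22097257  0.07      ]
bolt head [ 0.55824885 -0.16304545  0.095     ]
yaw now -5.54 -> -82 shift [  22.8 -305.3  -66.9] rv [-0.0018 -0.0023 -1.3345] q7 0.09
yaw now -5.54 -> 98 shift [  22.8 -305.3  -66.9] rv [ 0.0025 -0.0019  1.8071] q7 0.09
```

View pics/c12.png

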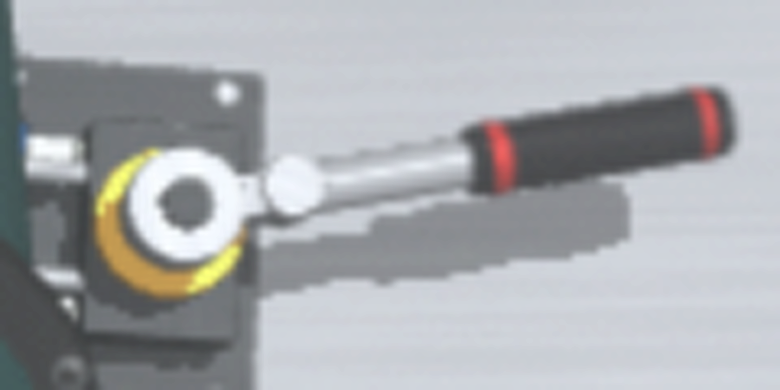

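Request:
apply_moves --increments '[0, 6, -38, 0, 0, 0, -0.165, 0, 6, -38, 0, 0, 0, -0.165, 0, 6, -38, 0, 0, 0, -0.165, 0, 6, -38, 0, 0, 0, -0.165, 0, 6, -38, 0, 0, 0, -0.165, 0, 6, -38, 0, 0, 0, -0.165, 0, 6, -38, 0, 0, 0, -0.165, 0, 6, -38, 0, 0, 0, -0.165, 0, 0, 0, 0, 0, 0, 0, 0, 0, 0, 0, 0, 0, 0]'

```text
t: 11.45
ee_pos: [0.6056, -0.3181, 0.3462]
orientation: [0.537, -0.461, 0.459, -0.537]
ft_force: [0.4, 0.8, 0.2]
grip_width: -0.0002
```

Run:
```python
from h import *
st()
plan([.605,-.318,.218],-81.3)
snap('wrist','w9')
snap('scene','s9')
```

```text
t 11.45 p [ 0.6056 -0.3181  0.3462] x [ 0.154 -0.988 -0.003] y [-0.003  0.002 -1.   ] F [0.4  0.77 0.25] g -0.00018554197673286953 q [ 0.    0.69  0.65  1.77 -0.54  0.87 -0.51]
yaw now -81.13 -> -81.3 shift [-6.000e-01  1.000e-01 -1.282e+02] rv [-0.0021 -0.0031 -0.0029] q7 -0.51
yaw now -81.13 -> 98.7 shift [-6.000e-01  1.000e-01 -1.282e+02] rv [ 0.0049 -0.0034  3.1387] q7 -0.51
```

View pics/w9.png

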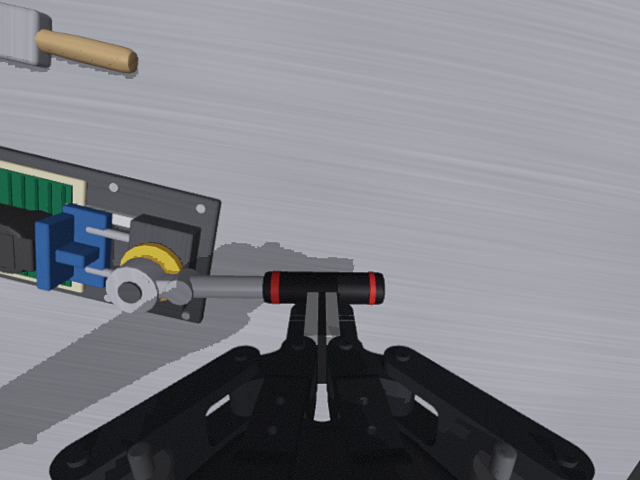

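View pics/s9.png

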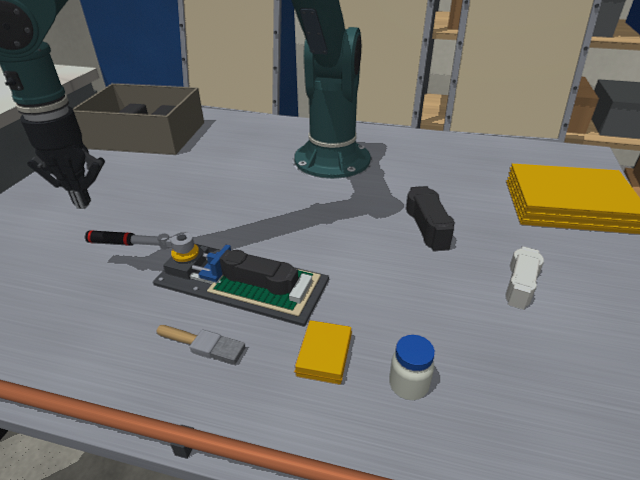

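Run:
```python
from h import *
z=load('w9')
for u,v in[(270,288),(380,288),(320,288),(320,272),(320,304)]: print(onplane(z,u,v,.07))
print(z['T'][:3,3])
print('bolt',onplane(z,131,292,.095))
```

```text
[ 0.55716642 -0.28284587  0.07      ]
[ 0.57084915 -0.37016888  0.07      ]
[ 0.56343377 -0.32254411  0.07      ]
[ 0.5773337  -0.32040263  0.07      ]
[ 0.5490255  -0.32476368  0.07      ]
[ 0.68819858 -0.30494971  0.31548664]
bolt [ 0.55083663 -0.18398141  0.095     ]
```

Request:
apply_moves --increments '[0, 0, 0, -45, 0, 0, 0, 0, 0, 0, -45, 0, 0, 0, 0, 0, 0, -28, 0, 0, 0, 0, 0, 0, -10, 0, 0, 0, 0, 0, 0, 0, 0, 0, 0]' --squeeze 60

```text
t: 12.18
ee_pos: [0.6061, -0.3182, 0.2201]
orientation: [-0.537, 0.46, -0.46, 0.537]
ft_force: [-0.1, -0.9, 0.5]
grip_width: 0.0002
```

Run:
```python
from h import *
st()
plan([.605,-.318,.218],-81.3)
snap('scene','s10');z=load('s10')
im=cv2.resize(z['im'][120:320,30:330],None,fx=2.6,fy=2.6,interpolation=cv2.INTER_CUBIC); cv2.imwrite('pics/c13.png',im)
```

```text
t 12.175 p [ 0.6061 -0.3182  0.2201] x [ 0.154 -0.988 -0.001] y [-0.     0.001 -1.   ] F [-0.13 -0.86  0.47] g 0.00023115891511172652 q [ 0.08  0.84  0.53  1.82 -0.66  0.67 -0.42]
yaw now -81.13 -> -81.3 shift [-1.1  0.2 -2.1] rv [-0.0007 -0.0004 -0.003 ] q7 -0.42
yaw now -81.13 -> 98.7 shift [-1.1  0.2 -2.1] rv [ 6.0000e-04 -1.1000e-03  3.1386e+00] q7 -0.42
```

View pics/c13.png

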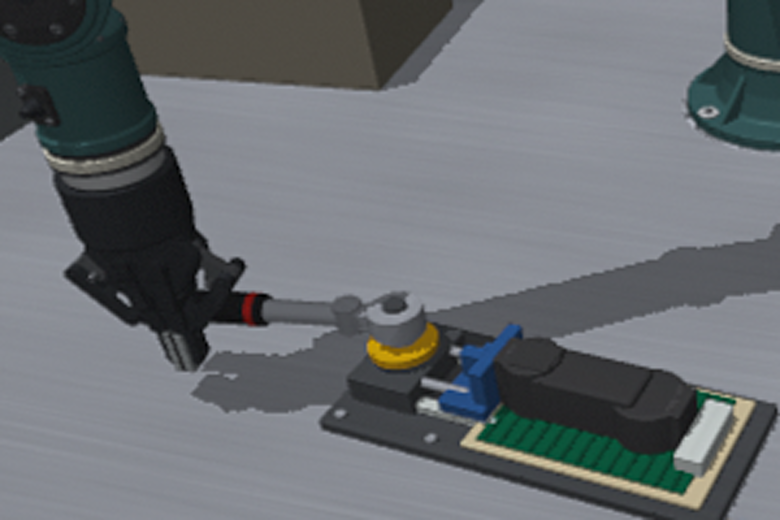

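```bash
cat >> h.py <<'E'
B=np.array([.5428,-.1762]); TH0=np.radians(-81.3)
def tcp_at(phi,off=24,r=.150):
    t=TH0-phi; return B+r*np.array([np.cos(t),np.sin(t)])+off/1000*np.array([-np.sin(t),np.cos(t)])
def where():
    s,M=tool(); p=s['ee_pos'][:2]-B; yaw=np.arctan2(M[1,0],M[0,0])
    d=np.hypot(*p); phi=TH0-(np.arctan2(p[1],p[0])-np.arctan2(.024,np.sqrt(d*d-.024**2)))
    t=TH0-phi; n=np.array([-np.sin(t),np.cos(t)]); u=np.array([np.cos(t),np.sin(t)])
    F=s['ft_force'][:2]; print('t',s['t'].round(2) if hasattr(s['t'],'round') else s['t'],'phi %.4f tool %.4f r %.4f  Fn %.2f Ft %.2f Fz %.2f z %.4f'%(phi,TH0-yaw,np.sqrt(d*d-.024**2),F@n,F@u,s['ft_force'][2],s['ee_pos'][2]))
    return phi
E
python3 - <<'E'
from h import *
where()
p=None
for ph in np.arange(0,.85,.05):
    q=tcp_at(ph); 
    print(round(ph,2),q.round(4), '' if p is None else ((q-p)*1000).round(2)); p=q
E
```

```text
t 12.225 phi -0.1131 tool -0.0026 r 0.1542  Fn 0.42 Ft 0.50 Fz -0.10 z 0.2210
0.0 [ 0.5892 -0.3208] 
0.05 [ 0.5819 -0.323 ] [-7.29 -2.14]
0.1 [ 0.5745 -0.3248] [-7.38 -1.77]
0.15 [ 0.5671 -0.3262] [-7.46 -1.4 ]
0.2 [ 0.5596 -0.3272] [-7.52 -1.03]
0.25 [ 0.552  -0.3278] [-7.57 -0.65]
0.3 [ 0.5444 -0.3281] [-7.59 -0.27]
0.35 [ 0.5368 -0.328 ] [-7.59  0.11]
0.4 [ 0.5292 -0.3275] [-7.58  0.49]
0.45 [ 0.5217 -0.3266] [-7.54  0.87]
0.5 [ 0.5142 -0.3254] [-7.49  1.24]
0.55 [ 0.5068 -0.3238] [-7.42  1.62]
0.6 [ 0.4994 -0.3218] [-7.33  1.99]
0.65 [ 0.4922 -0.3194] [-7.22  2.35]
0.7 [ 0.4851 -0.3167] [-7.1   2.71]
0.75 [ 0.4782 -0.3137] [-6.95  3.06]
0.8 [ 0.4714 -0.3103] [-6.79  3.4 ]
```

Request:
apply_moves --increments '[0, -8.5, -1.3, 0, 0, 0, 0, 0, -8.4, -1.3, 0, 0, 0, 0, 0, -7.3, -2.1, 0, 0, 0, -0.05, 0, 0, 0, 0, 0, 0, 0]'

```text
t: 12.72
ee_pos: [0.5813, -0.324, 0.2208]
orientation: [-0.525, 0.474, -0.474, 0.525]
ft_force: [1.1, -0.2, -0.4]
grip_width: -0.0002
```

Run:
```python
from h import *
where()
```

```text
t 12.725 phi 0.0547 tool 0.0497 r 0.1509  Fn 1.07 Ft 0.31 Fz -0.38 z 0.2208
```

Contact likely (about 1 N). Continue along the arc.

Request:
apply_moves --increments '[0, -7.4, -1.8, 0, 0, 0, -0.05, 0, -7.5, -1.4, 0, 0, 0, -0.05, 0, -7.5, -1, 0, 0, 0, -0.05, 0, 0, 0, 0, 0, 0, 0]'

```text
t: 13.22
ee_pos: [0.5582, -0.3282, 0.2202]
orientation: [-0.488, 0.512, -0.512, 0.487]
ft_force: [1.0, -1.1, 0.8]
grip_width: -0.0
```

Run:
```python
from h import *
where()
snap('top','t11'); z=load('t11')
im=cv2.resize(z['im'][150:300,380:560],None,fx=4,fy=4,interpolation=cv2.INTER_CUBIC); cv2.imwrite('pics/c14.png',im)
```

```text
t 13.225 phi 0.2088 tool 0.2000 r 0.1508  Fn 1.10 Ft 1.01 Fz 0.78 z 0.2202
```

View pics/c14.png

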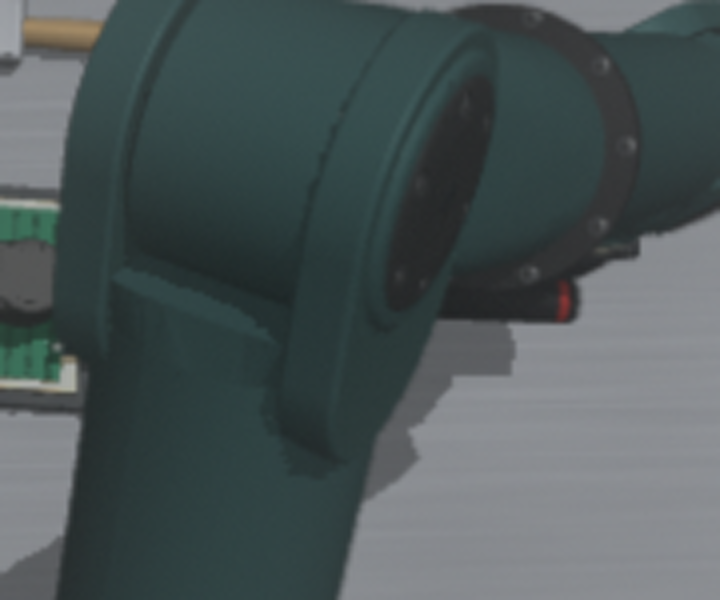

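Request:
apply_moves --increments '[0, -4.5, -0.5, 0, 0, 0, -0.03, 0, -4.5, -0.4, 0, 0, 0, -0.03, 0, 0, 0, 0, 0, 0, 0]'

```text
t: 13.65
ee_pos: [0.5499, -0.3284, 0.22]
orientation: [-0.473, 0.526, -0.526, 0.473]
ft_force: [1.2, 1.0, 0.2]
grip_width: -0.0005
```

Request:
apply_moves --increments '[0, -4.5, -0.2, 0, 0, 0, -0.03, 0, 0, 0, 0, 0, 0, 0]'

```text
t: 13.9
ee_pos: [0.5454, -0.3286, 0.2201]
orientation: [-0.465, 0.533, -0.533, 0.465]
ft_force: [0.9, 0.5, -1.4]
grip_width: 0.0001
```

Request:
apply_moves --increments '[0, -4.5, 0, 0, 0, 0, -0.03, 0, 0, 0, 0, 0, 0, 0]'

```text
t: 14.15
ee_pos: [0.5409, -0.3287, 0.2201]
orientation: [-0.457, 0.54, -0.54, 0.457]
ft_force: [2.2, 1.4, -1.6]
grip_width: -0.0001
```

Run:
```python
from h import *
where()
```

```text
t 14.15 phi 0.3225 tool 0.3187 r 0.1506  Fn 1.89 Ft -1.74 Fz -1.61 z 0.2201
```

Request:
apply_moves --increments '[0, -4.5, 0.1, 0, 0, 0, -0.03, 0, 0, 0, 0, 0, 0, 0]'

```text
t: 14.4
ee_pos: [0.5363, -0.3287, 0.2202]
orientation: [-0.449, 0.547, -0.546, 0.448]
ft_force: [2.2, 1.2, -0.5]
grip_width: 0.0001
```

Request:
apply_moves --increments '[0, -4.5, 0.2, 0, 0, 0, -0.03, 0, 0, 0, 0, 0, 0, 0]'

```text
t: 14.65
ee_pos: [0.5318, -0.3286, 0.2202]
orientation: [-0.44, 0.554, -0.553, 0.44]
ft_force: [1.4, -0.1, -0.2]
grip_width: 0.0003
```

Request:
apply_moves --increments '[0, -4.5, 0.4, 0, 0, 0, -0.03, 0, 0, 0, 0, 0, 0, 0]'

```text
t: 14.9
ee_pos: [0.5273, -0.3283, 0.2202]
orientation: [-0.432, 0.56, -0.56, 0.432]
ft_force: [1.4, -0.0, -0.2]
grip_width: 0.0001
```

Request:
apply_moves --increments '[0, -4.5, 0.5, 0, 0, 0, -0.03, 0, 0, 0, 0, 0, 0, 0]'

```text
t: 15.15
ee_pos: [0.5228, -0.3277, 0.2202]
orientation: [-0.424, 0.567, -0.566, 0.423]
ft_force: [1.8, -0.0, 0.7]
grip_width: -0.0001
```

Request:
apply_moves --increments '[0, -4.5, 0.6, 0, 0, 0, -0.03, 0, 0, 0, 0, 0, 0, 0]'

```text
t: 15.4
ee_pos: [0.5183, -0.3271, 0.2202]
orientation: [-0.415, 0.573, -0.572, 0.415]
ft_force: [2.0, 0.9, 0.1]
grip_width: -0.0003
```

Request:
apply_moves --increments '[0, -4.5, 0.7, 0, 0, 0, -0.03, 0, 0, 0, 0, 0, 0, 0]'

```text
t: 15.65
ee_pos: [0.5138, -0.3263, 0.2202]
orientation: [-0.406, 0.579, -0.579, 0.406]
ft_force: [1.3, 0.7, -0.3]
grip_width: 0.0004
```

Run:
```python
from h import *
where()
```

```text
t 15.65 phi 0.5000 tool 0.4989 r 0.1510  Fn 0.99 Ft -1.06 Fz -0.32 z 0.2202
```

Request:
apply_moves --increments '[0, -3.7, 0.7, 0, 0, 0, -0.025, 0, 0, 0, 0, 0, 0, 0]'

```text
t: 15.9
ee_pos: [0.5103, -0.3256, 0.2202]
orientation: [-0.399, 0.584, -0.584, 0.399]
ft_force: [1.5, 1.1, -0.3]
grip_width: -0.0
```

Request:
apply_moves --increments '[0, -3.7, 0.8, 0, 0, 0, -0.025, 0, 0, 0, 0, 0, 0, 0]'

```text
t: 16.15
ee_pos: [0.5065, -0.3248, 0.2202]
orientation: [-0.392, 0.589, -0.589, 0.392]
ft_force: [2.7, -0.3, -0.5]
grip_width: -0.0003
```

Request:
apply_moves --increments '[0, -3.7, 0.9, 0, 0, 0, -0.025, 0, 0, 0, 0, 0, 0, 0]'

```text
t: 16.4
ee_pos: [0.5039, -0.3241, 0.2205]
orientation: [0.384, -0.593, 0.594, -0.385]
ft_force: [3.6, -0.2, -0.5]
grip_width: 0.0002
```

Request:
apply_moves --increments '[0, -3.7, 1.0, 0, 0, 0, -0.025, 0, 0, 0, 0, 0, 0, 0]'

```text
t: 16.65
ee_pos: [0.5014, -0.3234, 0.2208]
orientation: [0.376, -0.597, 0.6, -0.378]
ft_force: [6.0, -0.9, -0.8]
grip_width: -0.0003
```

Request:
apply_moves --increments '[0, -2, 0.6, 0, 0, 0, -0.012, 0, 0, 0, 0, 0, 0, 0]'

```text
t: 16.9
ee_pos: [0.5003, -0.3231, 0.221]
orientation: [0.373, -0.598, 0.602, -0.375]
ft_force: [7.5, -1.4, -1.1]
grip_width: -0.0001
```

Request:
apply_moves --increments '[0, -2, 0.6, 0, 0, 0, -0.012, 0, 0, 0, 0, 0, 0, 0]'

```text
t: 17.15
ee_pos: [0.499, -0.3227, 0.2212]
orientation: [0.369, -0.6, 0.605, -0.371]
ft_force: [9.0, -1.0, -1.3]
grip_width: 0.0001
```

Run:
```python
from h import *
where()
```

```text
t 17.15 phi 0.6000 tool 0.6212 r 0.1510  Fn 8.53 Ft -2.94 Fz -1.30 z 0.2212
```

Request:
apply_moves --increments '[0, -2, 0.7, 0, 0, 0, -0.012, 0, 0, 0, 0, 0, 0, 0]'

```text
t: 17.4
ee_pos: [0.4968, -0.322, 0.2212]
orientation: [0.365, -0.602, 0.607, -0.368]
ft_force: [9.2, -2.5, -1.3]
grip_width: 0.0002
```

Run:
```python
from h import *
where()
```

```text
t 17.4 phi 0.6147 tool 0.6333 r 0.1510  Fn 9.31 Ft -1.89 Fz -1.33 z 0.2212
```

Request:
apply_moves --increments '[0, -2, 0.7, 0, 0, 0, -0.012, 0, 0, 0, 0, 0, 0, 0]'

```text
t: 17.65
ee_pos: [0.4939, -0.3211, 0.221]
orientation: [0.362, -0.605, 0.609, -0.364]
ft_force: [7.2, -1.5, -1.0]
grip_width: 0.0
```

Run:
```python
from h import *
where()
```

```text
t 17.65 phi 0.6348 tool 0.6455 r 0.1511  Fn 7.01 Ft -2.04 Fz -1.02 z 0.2210
```

Request:
apply_moves --increments '[0, -1.8, 0.6, 0, 0, 0, -0.01, 0, 0, 0, 0, 0, 0, 0]'

```text
t: 17.9
ee_pos: [0.4903, -0.3203, 0.2206]
orientation: [0.359, -0.608, 0.61, -0.36]
ft_force: [4.4, 0.5, -0.1]
grip_width: 0.0004
```

Run:
```python
from h import *
where()
snap('wrist','w12'); snap('scene','s12')
z=load('s12')
im=cv2.resize(z['im'][120:320,30:330],None,fx=2.6,fy=2.6,interpolation=cv2.INTER_CUBIC); cv2.imwrite('pics/c15.png',im)
where()
```

```text
t 17.9 phi 0.6581 tool 0.6561 r 0.1515  Fn 3.58 Ft -2.57 Fz -0.08 z 0.2206
t 18.0 phi 0.6583 tool 0.6562 r 0.1515  Fn 4.58 Ft -1.78 Fz -0.06 z 0.2205
```

View pics/c15.png

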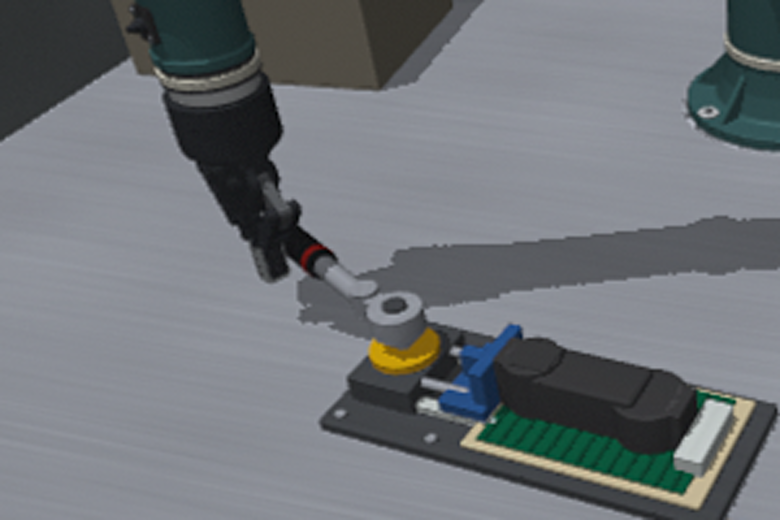

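Request:
apply_moves --increments '[0, 3.5, -1.5, 0, 0, 0, 0, 0, 5, -2.5, 0, 0, 0, 0, 0, 8, -4.5, 0, 0, 0, 0, 0, 13, -7, 0, 0, 0, 0, 0, 13, -7, 0, 0, 0, 0, 0, 0, 0, 0, 0, 0, 0]'

```text
t: 18.75
ee_pos: [0.5332, -0.343, 0.22]
orientation: [0.36, -0.608, 0.609, -0.36]
ft_force: [-0.3, -0.2, 0.6]
grip_width: 0.0
```

Request:
apply_moves --increments '[0, 0, 0, 30, 0, 0, 0, 0, 0, 0, 50, 0, 0, 0, 0, 0, 0, 40, 0, 0, 0, 0, 0, 0, 0, 0, 0, 0]'

```text
t: 19.25
ee_pos: [0.5321, -0.3435, 0.3434]
orientation: [0.358, -0.607, 0.611, -0.36]
ft_force: [-0.2, -0.8, -0.6]
grip_width: -0.0002
```

Run:
```python
from h import *
st()
snap('wrist','w13'); snap('scene','s13'); snap('top','t13')
z=load('s13')
im=cv2.resize(z['im'][180:330,70:340],None,fx=2.9,fy=2.9,interpolation=cv2.INTER_CUBIC); cv2.imwrite('pics/c16.png',cv2.convertScaleAbs(im,alpha=1.5))
```

```text
t 19.25 p [ 0.5321 -0.3435  0.3434] x [-0.484 -0.875  0.001] y [ 0.004 -0.003 -1.   ] F [-0.2  -0.78 -0.55] g -0.0001557176142038039 q [-0.04  0.7   0.83  1.9  -0.69  0.85 -0.92]
```

View pics/c16.png

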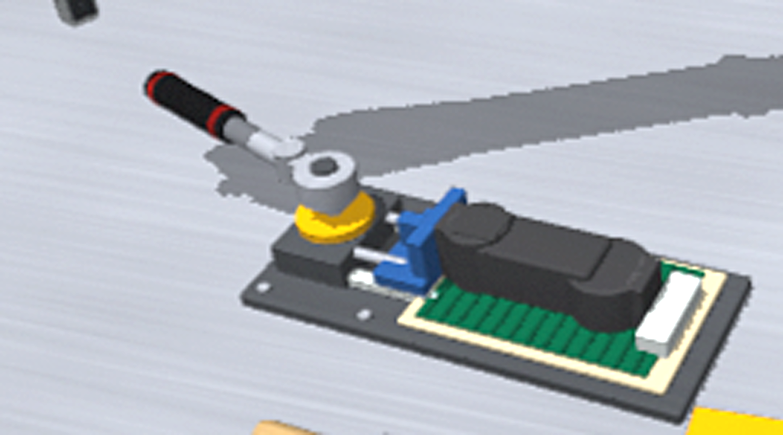

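View pics/w13.png

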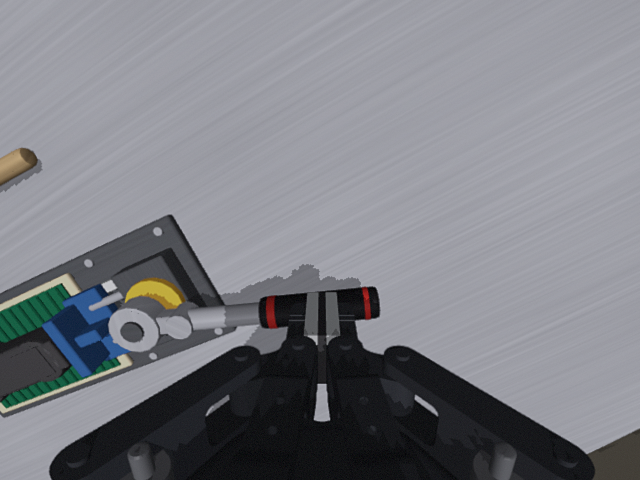

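Run:
```python
from h import *
a=load('s8')['im'][225:290,150:225];b=load('s13')['im'][225:290,150:225]
cv2.imwrite('pics/c17.png',cv2.resize(np.hstack([a,b]),None,fx=5.3,fy=5.3,interpolation=cv2.INTER_CUBIC))
a=load('w9')['im'][230:350,90:400];b=load('w13')['im'][260:380,90:400]
cv2.imwrite('pics/c18.png',cv2.resize(np.vstack([a,b]),None,fx=2.4,fy=2.4,interpolation=cv2.INTER_CUBIC))
```

```text
(no output)
```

View pics/c17.png

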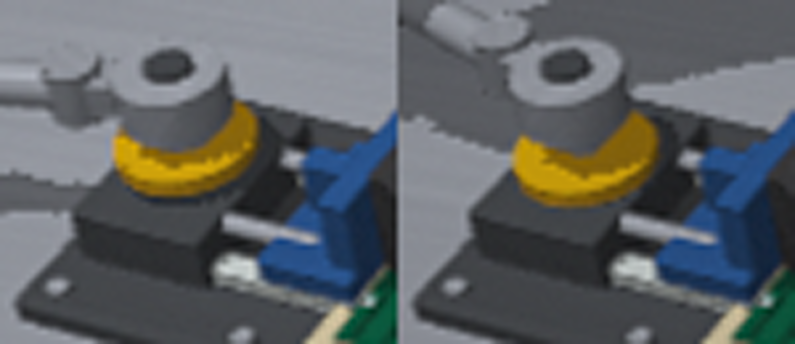

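View pics/c18.png

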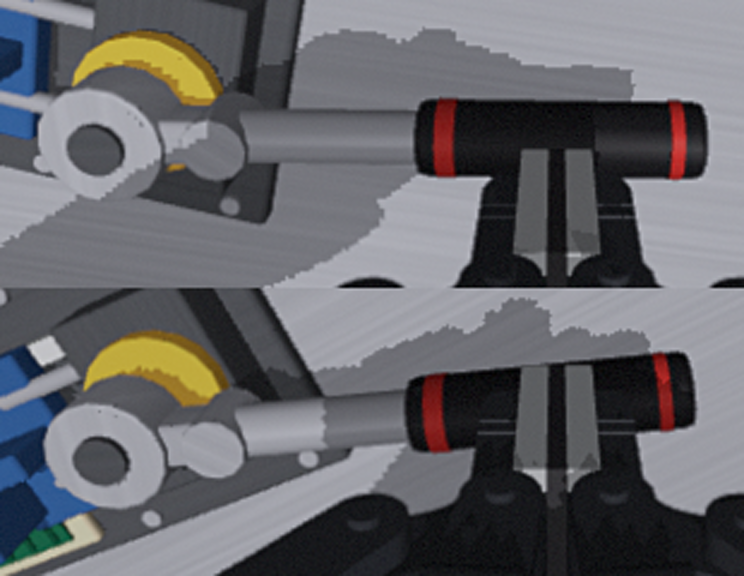

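Run:
```python
from h import *
def line(tag,y0,pts):
    z=load(tag); P=[onplane(z,90+c/2.4,y0+r/2.4,.07)[:2] for c,r in pts]
    d=P[1]-P[0]; d/=np.linalg.norm(d); n=np.array([-d[1],d[0]])
    print(tag,np.round(P,4).tolist(),'ang',np.degrees(np.arctan2(d[1],d[0])),'miss mm',((B-P[0])@n*1000).round(2))
line('w9',230,[(444,139),(679,139)])
line('w13',260-120,[(434,412),(666,391)])  # row offset: second crop starts at 288
# pivot top (z unknown) vs head top
for tag,y0,h,p in[('w9',230,(96,149),(214,150)),('w13',260-120,(102,461),(212,450))]:
    z=load(tag)
    a=onplane(z,90+h[0]/2.4,y0+h[1]/2.4,.095); b=onplane(z,90+p[0]/2.4,y0+p[1]/2.4,.085); d=b-a; print(a,b,np.degrees(np.arctan2(d[1],d[0])))
```

```text
w9 [[0.5579, -0.2868], [0.5701, -0.3645]] ang -81.09239948124122 miss mm 2.24
w13 [[0.4995, -0.2784], [0.4686, -0.3508]] ang -113.12264748030799 miss mm -0.34
[ 0.55064292 -0.18323059  0.095     ] [ 0.55029534 -0.21577335  0.085     ] -90.6119290501523
[ 0.54576694 -0.18745607  0.095     ] [ 0.52890492 -0.21362243  0.085     ] -122.79838246178161
```

Run:
```python
from h import *
st(); print(arm.close_job())
```

```text
t 19.4 p [ 0.5316 -0.3416  0.3391] x [-0.483 -0.876 -0.001] y [-0.002  0.002 -1.   ] F [ 1.08 -1.17  0.67] g -0.00011796953950824135 q [-0.04  0.7   0.83  1.9  -0.69  0.85 -0.92]
the job is handed in; nothing more can be done
None
```

I loaded the black mould into the forming bed, tightened the bolt until the wrench clicked, took the hand off the wrench, and handed the job in at about 19 s. No verdict was reported.

- **Mould:** I pushed the carriage back with the heel, lowered the mould onto the mat, slid the toe towards the stop and let go. The pictures after release show it flat, centred and square, with the toe against the stop. A later scene picture looked the same. I did not measure its final pose numerically.
- **Wrench:** The push took 1–2.7 N while the bolt ran and peaked at about 9.3 N. It then fell to 7 N and about 4.5 N, and I stopped there, so the wrench clicked without reaching its end stop. I estimate about 0.08 rad of break-over and no over-tightening; neither could be read directly.
- **After letting go:** The handle-to-head angle in the pictures differed by only about 0.2° from the start, so the handle is straight again. The bolt turned about 0.56 rad, and the ring appears to sit on the block. The blank and brush looked unmoved, and nothing went near the jar. The hand is clear of everything.
- **Disagreement:** The cameras differed by up to 9 mm on where the bed lies sideways. I used a middle value, and the wrist camera then showed the mould centred over the stop before I lowered it.

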